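Knock a worn bushing out of a roller-rack bearing block

ROBOT

A 6-joint arm with a two-finger parallel gripper is mounted at the origin on the work surface. World frame = base frame: x ahead of the robot, y to its left, z up, the work surface at z = 0. Lengths are in m, angles in rad, forces in N, time in s.
With the tool pointing down it reaches from about 0.35 to 0.775 m from the base axis. Payload 5.5 kg.
Tool frame: the origin (TCP) lies at the very end of the fingers, on their centre line; the grasp point (between the pads) lies 19 mm behind it; x points along the fingers, y is the direction in which the jaws open and shut, and the axes are right-handed (so a half turn about x gives the same grasp; the last joint's range is limited). The gripper opens to 85 mm and grips with 20 to 120 N. Pads are 22 mm wide; open, the fingers measure 114 mm over their backs; the gripper's body (76 mm by 85 mm) begins 54 mm behind the grasp point. The pads swing forward as they close: fully open they stand 13 mm farther back than shut.
Start: joints at [-1.488, 0.313, 0.046, 1.304, 0, 1.431], TCP at [0.127, -0.561, 0.231] pointing down, gripper open.
Joint ranges: [-2.76, 2.76], [-0.86, 1.69], [-1.03, 1.26], [-2.2, 2.34], [-1.47, 1.5], [-3.14, 3.14]. Speed limits (rad/s): [2.57, 2.57, 3.14, 3.14, 3.14, 3.14].

INTERFACE

Orientations are given as a unit quaternion [w, x, y, z].
In Python, from workcell import env gives the robot as it stands.
- The arm moves only by the tool servo_tool, never from a script. Its argument "increments" is a list of rows, each an object with "offset": the shift along the tool's x, y, z in cm, a list of three; "yaw": the turn about the tool's x in degrees. In form: [{"offset": [x, y, z], "yaw": yaw}, ...]. A call has exactly 8 rows; each row is the pose to reach, as a shift and turn from the pose commanded when the call began, along the tool's axes at that moment; what a row does not reach only later rows make up. A row lasts 1/10 s, in which the tool goes at most 50 mm and 8.59 degrees, less where a joint would pass 70% of its speed; a pose out of reach is approached as far as the arm can. A call with a gripper value outside its range is refused whole. "claw" is the opening, from 0 (shut) to 1 (fully open), set as the call begins (left out, the last holds). The fingers move at their own pace and stop on an object; "force" is the grip in N (left out, the last holds). Time passes only in rows, so rows that repeat a pose let the fingers close, or fill a call up. It gives the time, the measured TCP pose, the force and the opening at its end, in the units of the state.
- env.get_state(): the state, without advancing time (a new reading comes with each control period).
- env.read_camera(name): name is "scene" or "top" or "wrist"; returns (picture, depth): 400x640x3 uint8, red, green, blue; 400x640 float32, m along the optical axis (not along the pixel's ray), 0 where there is no reading.
- env.camera_model(name): a dict with "vertical_fov" (degrees; the focal length in pixels is half the picture's height over the tangent of half this angle, whatever the lens; pixels are square), "cx", "cy" (the principal point, pixels), "world_from_camera" (4x4, takes a point from camera to world coordinates). Camera axes: x right, y up, looking along -z (the intrinsics and any distortion apply to the point x, -y, -z); pixel columns grow to the right and rows downward; lengths in m; the calibration is good to about 2 mm. A picture is of the moment at which its call begins: read the wrist's pose just before it. camera_model takes no time and is no camera call; for the wrist camera it gives the pose at the moment of the call.
- env.hand_in(): hands the job in, once; it reports no verdict.
The state is a dict: "clock": time; "joint_pos": joint angles; "qvel": joint speeds; "tau": joint torques, N m; "tcp_pos": TCP position; "orientation": TCP orientation; "wrist_force": force on the tool from outside, world axes, zero at the start; "ft_torque": the same for the moment, N m; "finger_gap": finger opening in m.
Only numpy, scipy, OpenCV 4.12 (cv2) and the standard library are available. Lean on these libraries where they do the work, as an engineer would, in place of code of your own. Each camera call takes 0.05 s, during which the arm holds its last target.

TASK

Set the bearing block that has a bushing in it over the upright pin of the knock-out stand, feel for the access hole in its underside, and press it gently down until it sits on the stand's plate and the bushing has been poked up out of its recess. Then lift the bushing out and stand it upright in the half of the blue tray that holds no collars, leaving the block sitting on the stand. Do not force the block down against the pin when the pin is not in the hole, and leave everything else where it is.

Things in the scene. Friction and masses are not known exactly. Their poses are not given: they have to be found in the camera images.
- block: Loose grey bearing block, 60 mm (x) by 48 mm (y) by 36 mm tall, about 0.35 kg, standing on the table; origin at the centre of its underside, z up. Grip it across its 48 mm sides. A round recess in its top, 27 mm wide and 30 mm deep, holds the bushing; the floor under the recess is 6 mm thick.
- access_hole (a point): Centre of the round access hole, 12 mm wide, through the floor of the block; the point lies at the block's underside (the block's origin). The hole can be seen only from below.
- bushing: Loose steel bushing, lower end closed, 26 mm diameter, 28 mm tall, 70 g; origin at the centre of its lower end. It starts at the bottom of the recess, its top 2 mm below the block's top: it cannot be gripped. Spring clips in the recess hold it: pushing it up past them takes 9 to 20 N for the first 7 mm, then it slides freely. Block down on the plate: it stands out 18 mm.
- stand: Fixed dark steel knock-out stand: plate 100 mm (x) by 120 mm (y) by 12 mm thick; origin at the centre of its underside, on the table. A 10 mm steel pin, bevelled 0.5 mm at its tip, stands up from a slot in the plate; its tip is 38 mm above the origin (26 mm above the plate). More than 50 N between block and stand (pin included) damages them.
- slot (a point): Middle of the pin's slot, on the top of the stand's plate (12 mm above the stand's origin). The slot runs along the stand's y. The pin is clamped, rigidly, anywhere from 12 mm to one side of this point to 12 mm to the other along y (x = 0). Its place is not reported and differs each time: find it by feel or by looking.
- tray: Fixed low blue tray, 110 mm (x) by 170 mm (y), walls 10 mm high and 3 mm thick, floor 3 mm thick; origin at the centre of its underside. A divider along x parts it in two halves: the one towards its +y is empty and takes the bushing (its middle is 42 mm along +y from the origin; about 80 mm wide); the other holds two loose collars.
- spare_block: A second bearing block of the same make and size with an empty recess; not to be touched. Origin at the centre of its underside.
- collar_a: Bystander: steel collar 32 mm wide, 8 mm high, lying in the tray. Origin at the centre of its underside.
- collar_b: Bystander: steel collar 26 mm wide, 10 mm high, lying in the tray. Origin at the centre of its underside.
- caster: Bystander: fixed caster, 64 mm rubber wheel under a steel plate, 82 mm tall. Origin under its centre.
- carton: Bystander: cardboard carton 160 by 120 by 90 mm. Origin at the centre of its underside.
- driver: Bystander: screwdriver with a black handle, lying down.
- tape_roll: Bystander: roll of brown packing tape, 90 mm wide, 48 mm high. Origin at the centre of its underside.

How it is judged:
By the outcome, as a careful person would: the job done as asked, in the order asked, and still so for the second after the job is handed in, with the robot touching nothing.
It also fails if it takes over 72 s, if anything falls off the work surface, if the arm or the gripper's body presses on something with over 40 N, if the wrist force passes 120 N, or if a joint passes its speed limit or range.

## Working session

There is one attempt and no reset: what is moved stays moved. The work goes in short steps, Python scripts to look and compute and a tool call to move; the robot and the scene stay as the last step left them, time stands still between calls to the robot, and variables do not carry over. Pictures are saved under pics/ and viewed, and the job is handed in when it is done.

Besides the shell and the picture viewer there is one more tool, called after ">>>" as name(argument=value, ...), one argument or row to a line, values as JSON. servo_tool: Moves the arm, as the interface text tells. Its arguments: {"type":"object","properties":{"increments":{"type":"array","items":{"type":"object","properties":{"offset":{"type":"array","items":{"type":"number"}},"yaw":{"type":"number"}}}},"claw":{"type":"number"},"force":{"type":"number"}},"required":["increments"]}

```bash
ls; mkdir -p pics
cat > h.py <<'E'
import numpy as np, cv2
from workcell import env
def shot(n,f):
    m=env.camera_model(n); p,d=env.read_camera(n)
    cv2.imwrite('pics/'+f+'.png',p[:,:,::-1]); np.savez('pics/'+f+'.npz',p=p,d=d,**{k:v for k,v in m.items() if not isinstance(v,str)})
    return p,d,m
def cloud(d,m):
    h,w=d.shape; f=h/2/np.tan(np.radians(m['vertical_fov'])/2)
    u,v=np.meshgrid(np.arange(w),np.arange(h))
    x=(u-m['cx'])/f*d; y=-(v-m['cy'])/f*d
    P=np.stack([x,y,-d,np.ones_like(d)],-1)@np.array(m['world_from_camera']).T
    return P[...,:3]
E
python3 - <<'E'
from h import *
for n in('scene','top','wrist'):
    p,d,m=shot(n,n+'0'); print(n,m)
print(env.get_state())
E
```

```text
pics
scene {'vertical_fov': 54.10496914984584, 'cx': 327.01829099949305, 'cy': 200.86615576927312, 'world_from_camera': array([[-0.06914827, -0.71488099,  0.69581872,  1.21148228],
       [ 0.99753432, -0.04116375,  0.05684036,  0.06378344],
       [-0.01199159,  0.69803346,  0.71596472,  0.69133411],
       [ 0.        ,  0.        ,  0.        ,  1.        ]])}
top {'vertical_fov': 44.66642794874274, 'cx': 322.38849030371796, 'cy': 202.16585147489698, 'world_from_camera': array([[ 2.72430447e-02,  9.93335890e-01, -1.11989398e-01,
         4.26828237e-01],
       [-9.99621693e-01,  2.74949738e-02,  7.05475728e-04,
         2.24554883e-02],
       [ 3.77991993e-03,  1.11927813e-01,  9.93709151e-01,
         1.41405469e+00],
       [ 0.00000000e+00,  0.00000000e+00,  0.00000000e+00,
         1.00000000e+00]])}
wrist {'vertical_fov': 65.87486652854413, 'cx': 320.8641653218629, 'cy': 197.46703651971137, 'world_from_camera': array([[ 0.22095393,  0.93578594,  0.27474359,  0.19682143],
       [-0.97528339,  0.21237883,  0.06097167, -0.54549018],
       [-0.00129329, -0.28142479,  0.95958242,  0.37320374],
       [ 0.        ,  0.        ,  0.        ,  1.        ]])}
{'clock': 0.15, 'joint_pos': array([-1.48759261e+00,  3.13820831e-01,  4.52960425e-02,  1.30360613e+00,
       -1.40223704e-05,  1.43121230e+00]), 'qvel': array([ 0.00159135, -0.00237523,  0.00237903,  0.0001266 ,  0.00016658,
        0.00044059]), 'tau': array([ 1.36425711e-03, -4.81068563e+01,  2.98813838e+01,  1.39037787e-02,
       -2.12995906e-04, -5.29254848e-06]), 'tcp_pos': array([ 0.12701122, -0.56042963,  0.23064068]), 'orientation': array([ 0.07813275,  0.7027324 ,  0.07907635, -0.70271571]), 'wrist_force': array([-0.18292735, -0.15699834, -0.15697297]), 'ft_torque': array([ 0.03239046, -0.03891457, -0.03922271]), 'finger_gap': 0.0854188011872453}
```

View pics/top0.png

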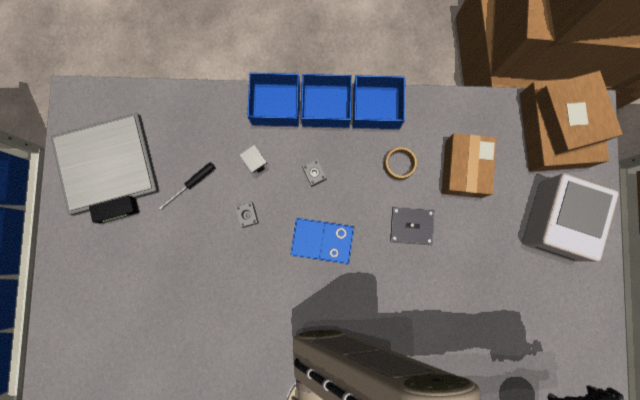

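View pics/scene0.png

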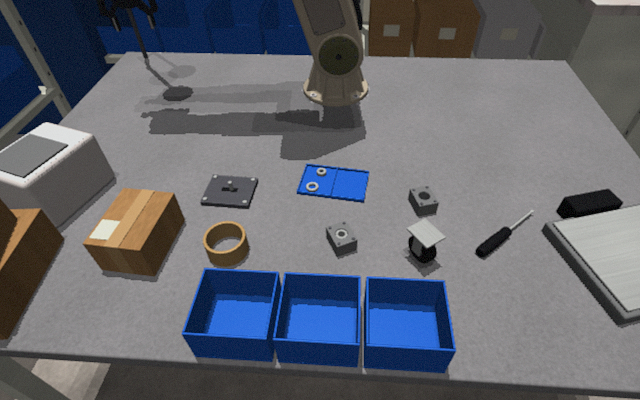

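View pics/wrist0.png

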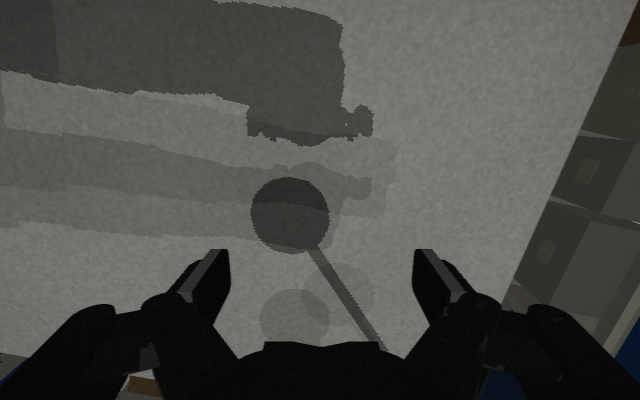

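The top view shows the bushing block at (314,173), the spare with its dark recess at (247,215), the stand at (412,226) and the tray at (322,241), with its empty half on the left. Next I'll measure them.

Run:
```python
from h import *
for f,boxes in (('top0',dict(block=(296,156,334,192),spare=(230,198,264,232),stand=(382,200,442,250),tray=(284,212,362,270))),('scene0',dict(block=(318,215,366,262),stand=(195,168,265,214),tray=(290,158,376,206)))):
    z=np.load(f'pics/{f}.npz'); P=cloud(z['d'],z); rgb=z['p'].astype(int)
    for n,(a,b,c,e) in boxes.items():
        Q=P[b:e,a:c].reshape(-1,3); col=rgb[b:e,a:c].reshape(-1,3)
        zt=np.median(Q[:,2]); 
        if n=='tray': s=(col[:,2]>col[:,0]+60)
        elif n=='stand': s=(Q[:,2]>0.006)&(Q[:,2]<0.02)
        else: s=(Q[:,2]>0.03)&(Q[:,2]<.045)
        R=Q[s]; r=cv2.minAreaRect((R[:,:2]*1000).astype(np.float32))
        print(f,n,s.sum(),r,R[:,2].mean())
        if n=='stand':
            s=(Q[:,2]>0.028)&(Q[:,2]<.05);print(' pin',s.sum(),Q[s].round(4).tolist()[:30])
    print('table z',np.median(P[150:160,200:240,2]) if f=='top0' else '')
for f,b,s in (('top0',(380,195,444,255),9),('top0',(296,156,334,192),12),('scene0',(190,165,270,215),9),('scene0',(315,210,370,265),10)):
    im=cv2.imread(f'pics/{f}.png')[b[1]:b[3],b[0]:b[2]]
    cv2.imwrite(f'pics/crop_{f}_{b[0]}.png',cv2.resize(im,None,fx=s,fy=s,interpolation=2))
```

```text
top0 block 316 ((668.0584716796875, 48.0758056640625), (60.30785369873047, 47.972808837890625), 27.80385398864746) 0.03544253575287676
top0 spare 289 ((540.8543090820312, 237.52471923828125), (61.19801712036133, 48.66355514526367), 17.306806564331055) 0.03538187265629949
top0 stand 1436 ((527.9100952148438, -238.53628540039062), (142.07369995117188, 171.55738830566406), 1.562432050704956) 0.012098110845666062
 pin 11 [[0.5266, -0.2309, 0.0392], [0.5269, -0.2343, 0.0361], [0.5269, -0.2369, 0.0372], [0.5241, -0.2291, 0.0331], [0.5237, -0.2307, 0.04], [0.5237, -0.2335, 0.0405], [0.5241, -0.2371, 0.0361], [0.5215, -0.2299, 0.0293], [0.521, -0.2313, 0.0371], [0.5209, -0.2336, 0.0399], [0.5211, -0.2366, 0.0388]]
top0 tray 2121 ((474.96307373046875, 19.50732421875), (170.7624053955078, 111.00849151611328), 82.86981201171875) 0.00938051694711562
table z -0.00046863474048508547
scene0 block 506 ((668.2576904296875, 49.59410095214844), (62.962501525878906, 48.83394241333008), 27.298690795898438) 0.034813093909432616
scene0 stand 1374 ((523.8417358398438, -236.68887329101562), (121.18045043945312, 103.00714874267578), 87.71369171142578) 0.011517446275041206
 pin 18 [[0.5205, -0.2345, 0.0364], [0.5226, -0.2311, 0.0385], [0.5186, -0.2303, 0.0348], [0.5257, -0.2355, 0.0378], [0.5265, -0.2326, 0.0387], [0.5258, -0.2304, 0.0381], [0.5266, -0.2275, 0.039], [0.522, -0.2269, 0.0348], [0.5274, -0.2329, 0.0361], [0.5277, -0.2302, 0.0365], [0.5255, -0.2286, 0.0345], [0.5225, -0.2274, 0.0319], [0.5275, -0.2335, 0.0328], [0.5273, -0.2311, 0.0327], [0.5294, -0.2276, 0.0349], [0.5274, -0.226, 0.0331], [0.5275, -0.2316, 0.0295], [0.5261, -0.2297, 0.0283]]
scene0 tray 1923 ((808.7383422851562, -0.6352691650390625), (176.87405395507812, 796.3201904296875), 86.56454467773438) 0.006488728688862285
table z
```

```bash
cat >> h.py <<'E'
from scipy.spatial.transform import Rotation as Ro
def rot(s): 
    q=s['orientation']; return Ro.from_quat([q[1],q[2],q[3],q[0]]).as_matrix()
def plan(target,ydir_deg):
    """offset cm in tool axes + yaw deg so tool y lies along heading ydir_deg (mod 180)"""
    s=env.get_state(); R=rot(s); off=R.T@(np.array(target)-s['tcp_pos'])*100
    h=np.degrees(np.arctan2(R[1,1],R[0,1])) ; dy=(ydir_deg-h+90)%180-90
    # tool x points down so +yaw about it lowers heading
    print('tcp',s['tcp_pos'].round(4),'F',s['wrist_force'].round(2),'gap',round(s['finger_gap'],4),'t',round(s['clock'],2),'j6',s['joint_pos'][5].round(2))
    print('R',R.round(3).tolist(),'heading y',h.round(2)); print('offset',off.round(2),'yaw',round(-dy,2),'alt',round(-dy+180*np.sign(dy),1))
E
python3 - <<'E'
from h import *
plan([.668,.049,.17],27.8+90)
z=np.load('pics/top0.npz'); P=cloud(z['d'],z)
Q=P[156:192,296:334].reshape(-1,3);R=Q[(Q[:,2]>.03)]
r=cv2.minAreaRect((R[:,:2]*1000).astype(np.float32));print(cv2.boxPoints(r))
E
```

```text
tcp [ 0.127  -0.5604  0.2306] F [-0.18 -0.16 -0.16] gap 0.0854 t 0.15 j6 1.43
R [[-0.0, 0.221, -0.975], [0.001, -0.975, -0.221], [-1.0, -0.001, -0.0]] heading y -77.24
offset [  6.14 -47.48 -66.23] yaw -15.04 alt 165.0
[[426.82825   22.45547 ]
 [439.94153  -35.264427]
 [707.6708    25.56069 ]
 [694.5575    83.28059 ]]
```

View pics/crop_top0_380.png

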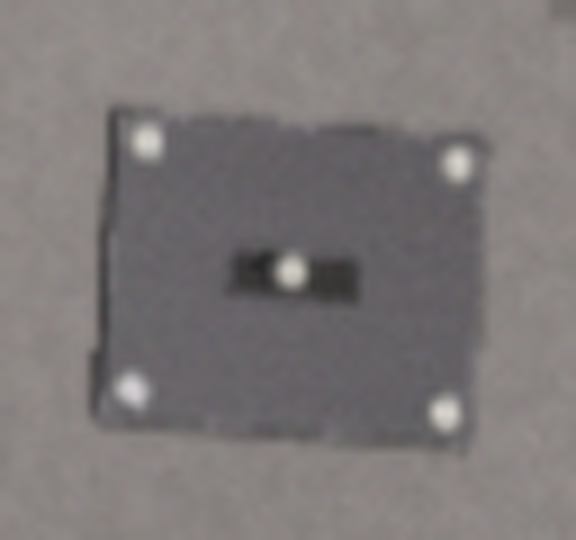

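View pics/crop_scene0_190.png

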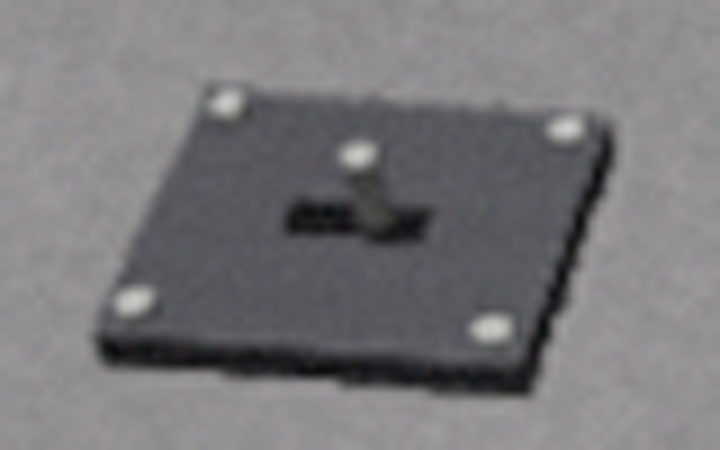

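>>> servo_tool(
  increments=[
    {"offset": [1,-3,-4],"yaw": -2},
    {"offset": [2,-6,-8],"yaw": -4},
    {"offset": [3,-9,-12],"yaw": -6},
    {"offset": [4,-12,-16],"yaw": -8},
    {"offset": [5,-15,-20],"yaw": -10},
    {"offset": [5,-18,-24],"yaw": -12},
    {"offset": [5,-21,-28],"yaw": -15},
    {"offset": [5,-24,-32],"yaw": -15},
  ],
  claw=1,
  force=50,
)

```text
clock: 0.95
tcp_pos: [0.3837, -0.2579, 0.1811]
orientation: [-0.17, -0.686, -0.17, 0.686]
wrist_force: [0.9, -1.1, -0.8]
finger_gap: 0.0852
```

Run:
```python
from h import *
plan([.668,.049,.17],27.8+90)
```

```text
tcp [ 0.3837 -0.2579  0.1811] F [ 0.95 -1.15 -0.8 ] gap 0.0852 t 0.95 j6 1.89
R [[-0.0, 0.467, -0.885], [0.0, -0.885, -0.467], [-1.0, -0.0, 0.0]] heading y -62.19
offset [  1.11 -13.89 -39.46] yaw 0.01 alt -180.0
```

>>> servo_tool(
  increments=[
    {"offset": [0,-1.6,-4.6],"yaw": 0},
    {"offset": [0,-3.2,-9.2],"yaw": 0},
    {"offset": [0,-4.8,-13.8],"yaw": 0},
    {"offset": [0,-6.4,-18.4],"yaw": 0},
    {"offset": [0,-8,-23],"yaw": 0},
    {"offset": [0,-9.6,-27.6],"yaw": 0},
    {"offset": [0,-11.2,-32.2],"yaw": 0},
    {"offset": [0,-12.5,-36],"yaw": 0},
  ],
)

```text
clock: 1.75
tcp_pos: [0.6445, 0.0209, 0.1808]
orientation: [-0.17, -0.686, -0.17, 0.686]
wrist_force: [1.2, -1.2, -0.3]
finger_gap: 0.0856
```

Run:
```python
from h import *
shot('wrist','w1')
plan([.668,.049,.17],27.8+90)
```

```text
tcp [0.6479 0.0249 0.18  ] F [4.96 2.01 1.39] gap 0.0856 t 1.8 j6 2.57
R [[0.003, 0.47, -0.883], [0.003, -0.883, -0.47], [-1.0, -0.001, -0.004]] heading y -61.96
offset [ 1.01 -1.18 -2.91] yaw 0.24 alt -179.8
```

View pics/w1.png

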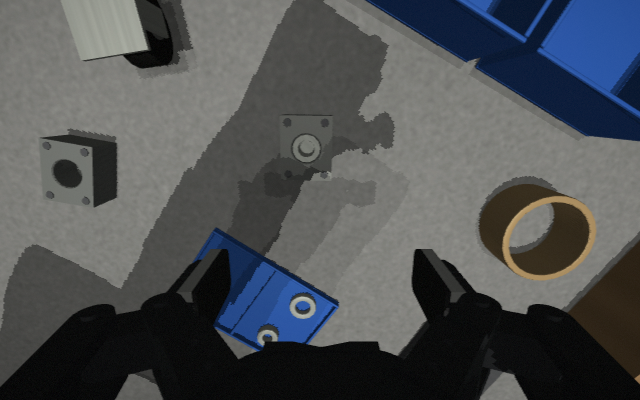

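Run:
```python
from h import *
z=np.load('pics/w1.npz'); P=cloud(z['d'],z)
Q=P[100:195,265:350].reshape(-1,3);s=(Q[:,2]>.03)&(Q[:,2]<.045);R=Q[s]
r=cv2.minAreaRect((R[:,:2]*1000).astype(np.float32));print(s.sum(),r,R[:,2].mean())
# pin from top/scene rays at z=.038
for f,u,v in(('top0',411.8,224.6),('scene0',229.2,181.5)):
    z=np.load(f'pics/{f}.npz');m=z['world_from_camera'];F=200/np.tan(np.radians(z['vertical_fov'])/2)
    d=m[:3,:3]@np.array([(u-z['cx'])/F,-(v-z['cy'])/F,-1]);o=m[:3,3];print(f,o+d*(.038-o[2])/d[2])
z=np.load('pics/w1.npz');m=z['world_from_camera'];F=200/np.tan(np.radians(z['vertical_fov'])/2)
d=m[:3,:3]@np.array([(306-z['cx'])/F,-(148.5-z['cy'])/F,-1]);o=m[:3,3];print('ring',o+d*(.034-o[2])/d[2])
im=cv2.imread('pics/w1.png')[95:200,250:360];cv2.imwrite('pics/c1.png',cv2.resize(im,None,fx=5,fy=5,interpolation=2)*2)
```

```text
3135 ((668.2645874023438, 48.82892608642578), (60.19104766845703, 48.08909606933594), 27.063827514648438) 0.035843618894296284
top0 [ 0.52500921 -0.23334918  0.038     ]
scene0 [ 0.52401451 -0.2328417   0.038     ]
ring [0.66830792 0.04837119 0.034     ]
```

View pics/c1.png

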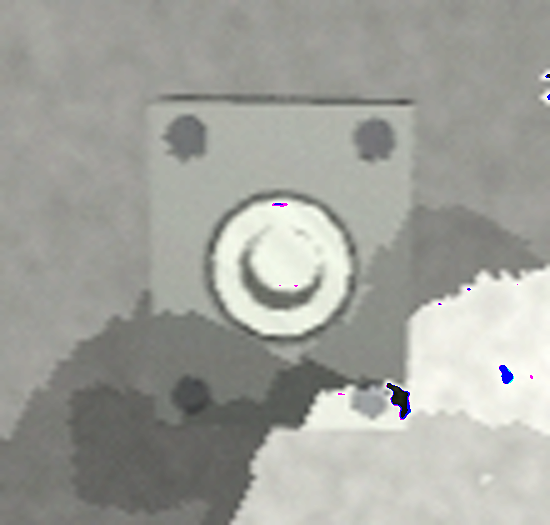

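Run:
```python
from h import *
plan([.6682,.0487,.06],27.2+90)
```

```text
tcp [0.6479 0.0249 0.18  ] F [4.96 2.01 1.39] gap 0.0856 t 1.8 j6 2.57
R [[0.003, 0.47, -0.883], [0.003, -0.883, -0.47], [-1.0, -0.001, -0.004]] heading y -61.96
offset [12.01 -1.13 -2.87] yaw 0.84 alt -179.2
```

>>> servo_tool(
  increments=[
    {"offset": [2,-1.1,-2.9],"yaw": 0.7},
    {"offset": [4,-1.1,-2.9],"yaw": 0.7},
    {"offset": [6,-1.1,-2.9],"yaw": 0.7},
    {"offset": [8,-1.1,-2.9],"yaw": 0.7},
    {"offset": [10,-1.1,-2.9],"yaw": 0.7},
    {"offset": [12,-1.1,-2.9],"yaw": 0.7},
    {"offset": [12,-1.1,-2.9],"yaw": 0.7},
    {"offset": [12,-1.1,-2.9],"yaw": 0.7},
  ],
)

```text
clock: 2.6
tcp_pos: [0.6633, 0.0416, 0.061]
orientation: [-0.165, -0.687, -0.166, 0.688]
wrist_force: [0.2, -0.5, 0.3]
finger_gap: 0.0855
```

Run:
```python
from h import *
plan([.6682,.0487,.008],27.2+90)
```

```text
tcp [0.6633 0.0416 0.061 ] F [ 0.23 -0.47  0.3 ] gap 0.0855 t 2.6 j6 2.61
R [[-0.001, 0.455, -0.891], [-0.0, -0.891, -0.455], [-1.0, -0.001, 0.001]] heading y -62.94
offset [ 5.3  -0.4  -0.77] yaw -0.14 alt 179.9
```

>>> servo_tool(
  increments=[
    {"offset": [0.5,-0.4,-0.8],"yaw": 0},
    {"offset": [1.5,-0.4,-0.8],"yaw": 0},
    {"offset": [2.5,-0.4,-0.8],"yaw": 0},
    {"offset": [3.5,-0.4,-0.8],"yaw": 0},
    {"offset": [4.5,-0.4,-0.8],"yaw": 0},
    {"offset": [5.3,-0.4,-0.8],"yaw": 0},
    {"offset": [5.3,-0.4,-0.8],"yaw": 0},
    {"offset": [5.3,-0.4,-0.8],"yaw": 0},
  ],
)

```text
clock: 3.4
tcp_pos: [0.6689, 0.0489, 0.008]
orientation: [-0.165, -0.687, -0.165, 0.688]
wrist_force: [-0.4, 0.4, -0.4]
finger_gap: 0.0854
```

Run:
```python
from h import *
plan([.6682,.0487,.008],27.2+90)
```

```text
tcp [0.6689 0.0489 0.008 ] F [-0.37  0.4  -0.39] gap 0.0854 t 3.4 j6 2.62
R [[-0.001, 0.455, -0.891], [-0.0, -0.891, -0.455], [-1.0, -0.0, 0.001]] heading y -62.94
offset [ 0.   -0.02  0.08] yaw -0.14 alt 179.9
```

>>> servo_tool(
  increments=[
    {"offset": [0,0,0.08],"yaw": 0},
    {"offset": [0,0,0.08],"yaw": 0},
    {"offset": [0,0,0.08],"yaw": 0},
    {"offset": [0,0,0.08],"yaw": 0},
    {"offset": [0,0,0.08],"yaw": 0},
    {"offset": [0,0,0.08],"yaw": 0},
    {"offset": [0,0,0.08],"yaw": 0},
    {"offset": [0,0,0.08],"yaw": 0},
  ],
  claw=0,
  force=80,
)

```text
clock: 4.2
tcp_pos: [0.6691, 0.0486, 0.0093]
orientation: [0.166, 0.688, 0.165, -0.687]
wrist_force: [0.3, -0.9, 6.3]
finger_gap: 0.0464
```

Run:
```python
from h import *
plan([.6682,.0487,.1],27.2+90)
```

```text
tcp [0.6691 0.0486 0.0093] F [ 0.31 -0.93  6.28] gap 0.0464 t 4.2 j6 2.62
R [[0.002, 0.455, -0.891], [-0.0, -0.891, -0.455], [-1.0, 0.001, -0.001]] heading y -62.94
offset [-9.07 -0.05  0.06] yaw -0.14 alt 179.9
```

>>> servo_tool(
  increments=[
    {"offset": [-1,0,0],"yaw": 0},
    {"offset": [-2,0,0],"yaw": 0},
    {"offset": [-4,0,0],"yaw": 0},
    {"offset": [-6,0,0],"yaw": 0},
    {"offset": [-8,0,0],"yaw": 0},
    {"offset": [-9,0,0],"yaw": 0},
    {"offset": [-9,0,0],"yaw": 0},
    {"offset": [-9,0,0],"yaw": 0},
  ],
)

```text
clock: 5.0
tcp_pos: [0.668, 0.0486, 0.0976]
orientation: [-0.165, -0.687, -0.166, 0.688]
wrist_force: [-0.3, 0.7, -4.2]
finger_gap: 0.0467
```

Run:
```python
from h import *
shot('wrist','w2')
# stand orientation from screws in top crop: pixels
z=np.load('pics/top0.npz');m=z['world_from_camera'];F=200/np.tan(np.radians(z['vertical_fov'])/2)
pts=[]
for u,v in((147,142),(457,164),(445,412),(132,390)):
    u=380+u/9-.5;v=195+v/9-.5
    d=m[:3,:3]@np.array([(u-z['cx'])/F,-(v-z['cy'])/F,-1]);o=m[:3,3];pts.append(o+d*(.013-o[2])/d[2])
pts=np.array(pts);print(pts.round(4),pts.mean(0))
e=pts[0]-pts[1];print('stand y heading',np.degrees(np.arctan2(e[1],e[0])))
plan([.5245-.0007,-.2331,.1],87)
```

```text
[[ 0.567  -0.1915  0.013 ]
 [ 0.5627 -0.2912  0.013 ]
 [ 0.483  -0.2876  0.013 ]
 [ 0.4873 -0.1876  0.013 ]] [ 0.52500357 -0.2394662   0.013     ]
stand y heading 87.50191754707724
tcp [0.6675 0.0486 0.097 ] F [ 0.58  0.1  -3.89] gap 0.0467 t 5.05 j6 2.62
R [[-0.002, 0.455, -0.89], [-0.0, -0.89, -0.455], [-1.0, -0.001, 0.002]] heading y -62.94
offset [-0.27 18.55 25.62] yaw 30.06 alt -149.9
```

View pics/w2.png

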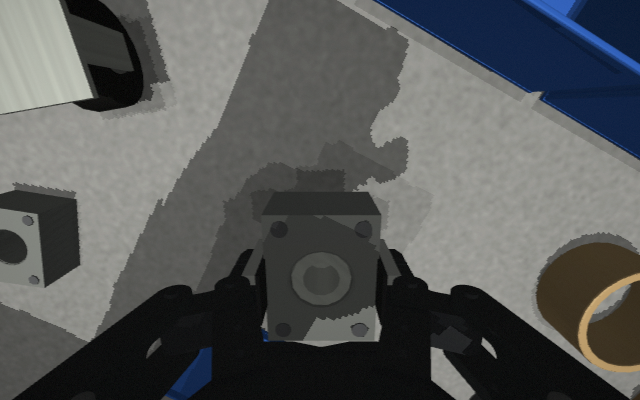

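Run:
```python
from h import *
z=np.load('pics/w2.npz'); P=cloud(z['d'],z)
R=rot(env.get_state()); t=env.get_state()['tcp_pos']
Q=P[205:345,250:395].reshape(-1,3); zt=np.median(P[225:250,300:350,2]);print('top z',zt)
s=abs(Q[:,2]-zt)<.004; X=(Q[s]-t)@R; print(np.percentile(X[:,1],[.5,99.5]),np.percentile(X[:,2],[.5,99.5]),s.sum())
m=z['world_from_camera'];F=200/np.tan(np.radians(z['vertical_fov'])/2)
d=m[:3,:3]@np.array([(320.5-z['cx'])/F,-(278.5-z['cy'])/F,-1]);o=m[:3,3]
print('ring in tool',R.T@(o+d*(zt-.002-o[2])/d[2]-t))
im=cv2.imread('pics/w2.png')[180:350,240:400];cv2.imwrite('pics/c2.png',cv2.resize(im,None,fx=4,fy=3.5,interpolation=2)*2)
```

```text
top z 0.1244482212643448
[-0.02533441  0.02739485] [-0.03062653  0.02952332] 13991
ring in tool [-0.0254413   0.00075833 -0.00058398]
```

View pics/c2.png

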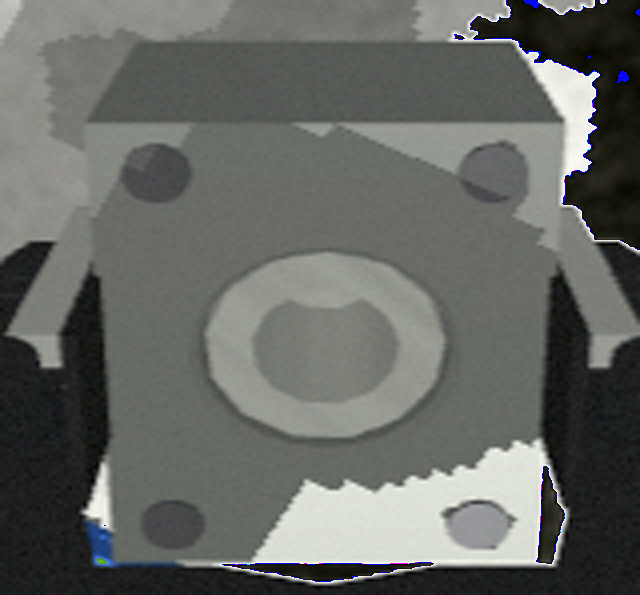

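>>> servo_tool(
  increments=[
    {"offset": [0,2,3],"yaw": 4},
    {"offset": [0,5,7],"yaw": 8},
    {"offset": [0,8,11],"yaw": 12},
    {"offset": [0,11,15],"yaw": 16},
    {"offset": [0,14,19],"yaw": 20},
    {"offset": [0,16,22],"yaw": 25},
    {"offset": [0,17.5,24],"yaw": 30},
    {"offset": [0,17.5,24],"yaw": 30},
  ],
)

```text
clock: 5.85
tcp_pos: [0.532, -0.2192, 0.0971]
orientation: [0.02, -0.706, 0.02, 0.708]
wrist_force: [-0.3, -0.1, -3.3]
finger_gap: 0.0467
```

Run:
```python
from h import *
plan([.5247,-.2329,.052],87.5)
```

```text
tcp [ 0.532  -0.2192  0.0971] F [-0.34 -0.09 -3.34] gap 0.0467 t 5.85 j6 2.67
R [[-0.002, -0.058, -0.998], [-0.0, -0.998, 0.058], [-1.0, 0.0, 0.002]] heading y -93.3
offset [4.51 1.41 0.64] yaw -0.8 alt 179.2
```

>>> servo_tool(
  increments=[
    {"offset": [0,0.7,0.3],"yaw": -0.8},
    {"offset": [0,1.4,0.65],"yaw": -0.8},
    {"offset": [1,1.4,0.65],"yaw": -0.8},
    {"offset": [2,1.4,0.65],"yaw": -0.8},
    {"offset": [3,1.4,0.65],"yaw": -0.8},
    {"offset": [4,1.4,0.65],"yaw": -0.8},
    {"offset": [4.4,1.4,0.65],"yaw": -0.8},
    {"offset": [4.4,1.4,0.65],"yaw": -0.8},
  ],
)

```text
clock: 6.65
tcp_pos: [0.5265, -0.2294, 0.0531]
orientation: [0.013, -0.706, 0.013, 0.708]
wrist_force: [0.2, 0.1, -4.3]
finger_gap: 0.0472
```

Run:
```python
from h import *
plan([.5247,-.2329,.048],87.5)
shot('scene','s2')
im=cv2.imread('pics/s2.png')[130:230,170:290];cv2.imwrite('pics/c3.png',cv2.resize(im,None,fx=6,fy=6,interpolation=2))
```

```text
tcp [ 0.5265 -0.2294  0.0531] F [ 0.23  0.09 -4.25] gap 0.0472 t 6.65 j6 2.63
R [[-0.002, -0.037, -0.999], [0.001, -0.999, 0.037], [-1.0, -0.001, 0.002]] heading y -92.11
offset [0.51 0.36 0.16] yaw 0.39 alt -179.6
```

View pics/c3.png

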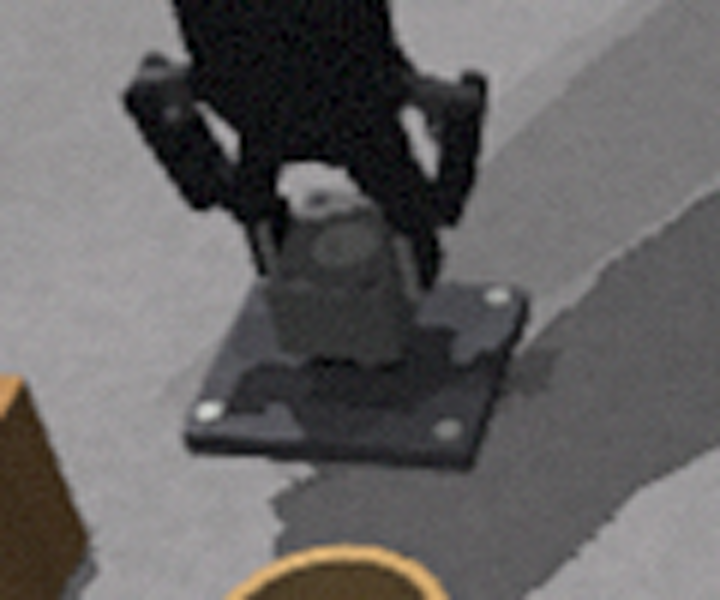

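>>> servo_tool(
  increments=[
    {"offset": [0,0.35,0.16],"yaw": 0},
    {"offset": [0,0.35,0.16],"yaw": 0},
    {"offset": [0,0.35,0.16],"yaw": 0},
    {"offset": [0,0.35,0.16],"yaw": 0},
    {"offset": [0,0.35,0.16],"yaw": 0},
    {"offset": [0,0.35,0.16],"yaw": 0},
    {"offset": [0,0.35,0.16],"yaw": 0},
    {"offset": [0,0.35,0.16],"yaw": 0},
  ],
)

```text
clock: 7.5
tcp_pos: [0.5254, -0.2335, 0.0543]
orientation: [0.013, -0.707, 0.013, 0.707]
wrist_force: [0.6, 0.2, -3.8]
finger_gap: 0.0464
```

Run:
```python
from h import *
plan([.5247,-.2329,.046],87.5)
```

```text
tcp [ 0.5254 -0.2335  0.0543] F [ 0.57  0.16 -3.84] gap 0.0464 t 7.5 j6 2.62
R [[-0.0, -0.037, -0.999], [-0.0, -0.999, 0.037], [-1.0, 0.0, 0.0]] heading y -92.13
offset [ 0.83 -0.05  0.07] yaw 0.37 alt -179.6
```

>>> servo_tool(
  increments=[
    {"offset": [0.1,-0.04,0.06],"yaw": 0},
    {"offset": [0.2,-0.04,0.06],"yaw": 0},
    {"offset": [0.3,-0.04,0.06],"yaw": 0},
    {"offset": [0.4,-0.04,0.06],"yaw": 0},
    {"offset": [0.45,-0.04,0.06],"yaw": 0},
    {"offset": [0.5,-0.04,0.06],"yaw": 0},
    {"offset": [0.5,-0.04,0.06],"yaw": 0},
    {"offset": [0.5,-0.04,0.06],"yaw": 0},
  ],
)

```text
clock: 8.3
tcp_pos: [0.5248, -0.2331, 0.0493]
orientation: [-0.013, 0.707, -0.013, -0.707]
wrist_force: [0.3, -0.8, -3.9]
finger_gap: 0.0467
```

Run:
```python
from h import *
plan([.5247,-.2329,.046],87.5)
```

```text
tcp [ 0.5248 -0.2331  0.0493] F [ 0.28 -0.84 -3.9 ] gap 0.0467 t 8.3 j6 2.62
R [[0.0, -0.037, -0.999], [-0.0, -0.999, 0.037], [-1.0, 0.0, -0.0]] heading y -92.14
offset [ 0.33 -0.02  0.01] yaw 0.36 alt -179.6
```

>>> servo_tool(
  increments=[
    {"offset": [0.03,0,0],"yaw": 0},
    {"offset": [0.06,0,0],"yaw": 0},
    {"offset": [0.09,0,0],"yaw": 0},
    {"offset": [0.12,0,0],"yaw": 0},
    {"offset": [0.15,0,0],"yaw": 0},
    {"offset": [0.18,0,0],"yaw": 0},
    {"offset": [0.2,0,0],"yaw": 0},
    {"offset": [0.2,0,0],"yaw": 0},
  ],
)

```text
clock: 9.1
tcp_pos: [0.5248, -0.233, 0.0472]
orientation: [0.013, -0.707, 0.013, 0.707]
wrist_force: [0.0, 0.4, -3.6]
finger_gap: 0.0471
```

>>> servo_tool(
  increments=[
    {"offset": [0.01,0,0],"yaw": 0},
    {"offset": [0.02,0,0],"yaw": 0},
    {"offset": [0.04,0,0],"yaw": 0},
    {"offset": [0.06,0,0],"yaw": 0},
    {"offset": [0.07,0,0],"yaw": 0},
    {"offset": [0.08,0,0],"yaw": 0},
    {"offset": [0.08,0,0],"yaw": 0},
    {"offset": [0.08,0,0],"yaw": 0},
  ],
)

```text
clock: 9.9
tcp_pos: [0.5247, -0.233, 0.0465]
orientation: [0.013, -0.707, 0.013, 0.707]
wrist_force: [-0.4, -0.1, -3.8]
finger_gap: 0.0466
```

>>> servo_tool(
  increments=[
    {"offset": [0.01,0,0],"yaw": 0},
    {"offset": [0.02,0,0],"yaw": 0},
    {"offset": [0.04,0,0],"yaw": 0},
    {"offset": [0.06,0,0],"yaw": 0},
    {"offset": [0.07,0,0],"yaw": 0},
    {"offset": [0.08,0,0],"yaw": 0},
    {"offset": [0.08,0,0],"yaw": 0},
    {"offset": [0.08,0,0],"yaw": 0},
  ],
)

```text
clock: 10.7
tcp_pos: [0.5247, -0.233, 0.0456]
orientation: [0.013, -0.707, 0.013, 0.707]
wrist_force: [-0.5, 0.9, -4.1]
finger_gap: 0.0465
```

>>> servo_tool(
  increments=[
    {"offset": [0.01,0,0],"yaw": 0},
    {"offset": [0.02,0,0],"yaw": 0},
    {"offset": [0.04,0,0],"yaw": 0},
    {"offset": [0.06,0,0],"yaw": 0},
    {"offset": [0.07,0,0],"yaw": 0},
    {"offset": [0.08,0,0],"yaw": 0},
    {"offset": [0.08,0,0],"yaw": 0},
    {"offset": [0.08,0,0],"yaw": 0},
  ],
)

```text
clock: 11.5
tcp_pos: [0.5247, -0.233, 0.0448]
orientation: [0.013, -0.707, 0.013, 0.707]
wrist_force: [-1.8, 1.3, -2.9]
finger_gap: 0.0472
```

>>> servo_tool(
  increments=[
    {"offset": [0.01,0,0],"yaw": 0},
    {"offset": [0.02,0,0],"yaw": 0},
    {"offset": [0.03,0,0],"yaw": 0},
    {"offset": [0.04,0,0],"yaw": 0},
    {"offset": [0.05,0,0],"yaw": 0},
    {"offset": [0.06,0,0],"yaw": 0},
    {"offset": [0.06,0,0],"yaw": 0},
    {"offset": [0.06,0,0],"yaw": 0},
  ],
)

```text
clock: 12.3
tcp_pos: [0.5247, -0.2331, 0.0443]
orientation: [0.013, -0.707, 0.013, 0.707]
wrist_force: [-2.3, 0.9, -2.5]
finger_gap: 0.0467
```

Run:
```python
from h import *
s=env.get_state();print(s['wrist_force'],s['ft_torque'],s['tcp_pos'])
```

```text
[-2.27625729  0.89503135 -2.49098689] [0.20679137 0.38933438 0.00723059] [ 0.52473657 -0.23307157  0.04427748]
```

>>> servo_tool(
  increments=[
    {"offset": [0,-0.01,0.02],"yaw": 0},
    {"offset": [0,-0.02,0.04],"yaw": 0},
    {"offset": [0,-0.02,0.06],"yaw": 0},
    {"offset": [0.02,-0.02,0.06],"yaw": 0},
    {"offset": [0.04,-0.02,0.06],"yaw": 0},
    {"offset": [0.06,-0.02,0.06],"yaw": 0},
    {"offset": [0.06,-0.02,0.06],"yaw": 0},
    {"offset": [0.06,-0.02,0.06],"yaw": 0},
  ],
)

```text
clock: 13.1
tcp_pos: [0.5243, -0.2329, 0.0437]
orientation: [-0.013, 0.707, -0.013, -0.707]
wrist_force: [0.1, -0.0, -4.5]
finger_gap: 0.0467
```

Run:
```python
from h import *
s=env.get_state();print(s['wrist_force'],s['ft_torque'],s['tcp_pos'])
```

```text
[ 0.06957789 -0.02049578 -4.51942851] [-0.01126768  0.02060278  0.00630167] [ 0.52433402 -0.23294894  0.04373804]
```

>>> servo_tool(
  increments=[
    {"offset": [0.03,0,0],"yaw": 0},
    {"offset": [0.06,0,0],"yaw": 0},
    {"offset": [0.1,0,0],"yaw": 0},
    {"offset": [0.14,0,0],"yaw": 0},
    {"offset": [0.17,0,0],"yaw": 0},
    {"offset": [0.2,0,0],"yaw": 0},
    {"offset": [0.2,0,0],"yaw": 0},
    {"offset": [0.2,0,0],"yaw": 0},
  ],
)

```text
clock: 13.9
tcp_pos: [0.5242, -0.2329, 0.0417]
orientation: [0.013, -0.707, 0.013, 0.707]
wrist_force: [0.0, 0.3, -4.2]
finger_gap: 0.0464
```

Run:
```python
from h import *
s=env.get_state();print(s['wrist_force'],s['ft_torque'],s['tcp_pos'])
```

```text
[ 0.02064184  0.32499233 -4.24153118] [ 0.00625427 -0.06278819 -0.00369146] [ 0.52417739 -0.23285801  0.04167566]
```

Force is clean and the pin is in the hole, so I continue down.

>>> servo_tool(
  increments=[
    {"offset": [0.04,0,0],"yaw": 0},
    {"offset": [0.08,0,0],"yaw": 0},
    {"offset": [0.12,0,0],"yaw": 0},
    {"offset": [0.16,0,0],"yaw": 0},
    {"offset": [0.2,0,0],"yaw": 0},
    {"offset": [0.25,0,0],"yaw": 0},
    {"offset": [0.3,0,0],"yaw": 0},
    {"offset": [0.3,0,0],"yaw": 0},
  ],
)

```text
clock: 14.7
tcp_pos: [0.5246, -0.2331, 0.04]
orientation: [-0.013, 0.707, -0.013, -0.707]
wrist_force: [-2.2, 1.3, 7.0]
finger_gap: 0.0464
```

Run:
```python
from h import *
s=env.get_state();print(s['wrist_force'],s['ft_torque'],s['tcp_pos'])
```

```text
[-2.15240734  1.28842388  7.01523975] [ 3.35188331e-01  5.41648548e-01 -5.24156324e-04] [ 0.52464783 -0.233114    0.04001368]
```

>>> servo_tool(
  increments=[
    {"offset": [0.03,0,0],"yaw": 0},
    {"offset": [0.06,0,0],"yaw": 0},
    {"offset": [0.1,0,0],"yaw": 0},
    {"offset": [0.13,0,0],"yaw": 0},
    {"offset": [0.16,0,0],"yaw": 0},
    {"offset": [0.2,0,0],"yaw": 0},
    {"offset": [0.2,0,0],"yaw": 0},
    {"offset": [0.2,0,0],"yaw": 0},
  ],
)

```text
clock: 15.5
tcp_pos: [0.5247, -0.2331, 0.0381]
orientation: [-0.013, 0.707, -0.013, -0.706]
wrist_force: [-3.0, 1.7, 7.4]
finger_gap: 0.0469
```

Run:
```python
from h import *
s=env.get_state();print(s['wrist_force'],s['ft_torque'],s['tcp_pos'])
```

```text
[-2.9893078   1.72965935  7.38585424] [ 0.37966878  0.5526252  -0.00138284] [ 0.52467497 -0.23309892  0.03806787]
```

>>> servo_tool(
  increments=[
    {"offset": [0.05,-0.01,0.02],"yaw": 0},
    {"offset": [0.1,-0.01,0.03],"yaw": 0},
    {"offset": [0.15,-0.02,0.03],"yaw": 0},
    {"offset": [0.2,-0.02,0.03],"yaw": 0},
    {"offset": [0.25,-0.02,0.03],"yaw": 0},
    {"offset": [0.3,-0.02,0.03],"yaw": 0},
    {"offset": [0.35,-0.02,0.03],"yaw": 0},
    {"offset": [0.35,-0.02,0.03],"yaw": 0},
  ],
)

```text
clock: 16.3
tcp_pos: [0.524, -0.2327, 0.0332]
orientation: [-0.013, 0.707, -0.013, -0.707]
wrist_force: [-0.0, 0.5, -3.1]
finger_gap: 0.0466
```

Run:
```python
from h import *
s=env.get_state();print(s['wrist_force'],s['ft_torque'],s['tcp_pos'])
```

```text
[-0.02545284  0.4947664  -3.12978736] [-0.01721345 -0.01067595  0.0105446 ] [ 0.52399694 -0.2327216   0.03316025]
```

>>> servo_tool(
  increments=[
    {"offset": [0.1,0,0],"yaw": 0},
    {"offset": [0.2,0,0],"yaw": 0},
    {"offset": [0.3,0,0],"yaw": 0},
    {"offset": [0.4,0,0],"yaw": 0},
    {"offset": [0.5,0,0],"yaw": 0},
    {"offset": [0.6,0,0],"yaw": 0},
    {"offset": [0.7,0,0],"yaw": 0},
    {"offset": [0.7,0,0],"yaw": 0},
  ],
)

```text
clock: 17.1
tcp_pos: [0.5238, -0.2326, 0.026]
orientation: [0.013, -0.707, 0.013, 0.707]
wrist_force: [-0.7, -0.2, -2.7]
finger_gap: 0.0467
```

Run:
```python
from h import *
s=env.get_state();print(s['wrist_force'],s['ft_torque'],s['tcp_pos'])
```

```text
[-0.6661971  -0.22447662 -2.71065856] [ 0.00784001 -0.03246784  0.01451448] [ 0.5238294  -0.23259892  0.02603507]
```

>>> servo_tool(
  increments=[
    {"offset": [0.06,0,0],"yaw": 0},
    {"offset": [0.12,0,0],"yaw": 0},
    {"offset": [0.18,0,0],"yaw": 0},
    {"offset": [0.24,0,0],"yaw": 0},
    {"offset": [0.3,0,0],"yaw": 0},
    {"offset": [0.36,0,0],"yaw": 0},
    {"offset": [0.4,0,0],"yaw": 0},
    {"offset": [0.4,0,0],"yaw": 0},
  ],
)

```text
clock: 17.9
tcp_pos: [0.5239, -0.2326, 0.0221]
orientation: [0.013, -0.707, 0.013, 0.707]
wrist_force: [-0.1, 0.5, -2.5]
finger_gap: 0.0464
```

Run:
```python
from h import *
s=env.get_state();print(s['wrist_force'],s['ft_torque'],s['tcp_pos'])
```

```text
[-0.05821842  0.5332809  -2.5413618 ] [ 0.03653137 -0.00653114 -0.01189369] [ 0.52385156 -0.23262445  0.02212514]
```

>>> servo_tool(
  increments=[
    {"offset": [0.03,0,0],"yaw": 0},
    {"offset": [0.06,0,0],"yaw": 0},
    {"offset": [0.09,0,0],"yaw": 0},
    {"offset": [0.12,0,0],"yaw": 0},
    {"offset": [0.15,0,0],"yaw": 0},
    {"offset": [0.18,0,0],"yaw": 0},
    {"offset": [0.18,0,0],"yaw": 0},
    {"offset": [0.18,0,0],"yaw": 0},
  ],
)

```text
clock: 18.7
tcp_pos: [0.5239, -0.2327, 0.0212]
orientation: [-0.013, 0.707, -0.013, -0.707]
wrist_force: [-2.5, 1.7, 5.2]
finger_gap: 0.0463
```

Run:
```python
from h import *
s=env.get_state();print(s['wrist_force'],s['ft_torque'],s['tcp_pos'])
```

```text
[-2.47691445  1.74488751  5.16212301] [ 0.33316486  0.51689514 -0.0378281 ] [ 0.52391683 -0.232677    0.02122908]
```

>>> servo_tool(
  increments=[
    {"offset": [0.02,0,0],"yaw": 0},
    {"offset": [0.04,0,0],"yaw": 0},
    {"offset": [0.06,0,0],"yaw": 0},
    {"offset": [0.08,0,0],"yaw": 0},
    {"offset": [0.08,0,0],"yaw": 0},
    {"offset": [0.08,0,0],"yaw": 0},
    {"offset": [0.08,0,0],"yaw": 0},
    {"offset": [0.08,0,0],"yaw": 0},
  ],
)

```text
clock: 19.5
tcp_pos: [0.5239, -0.2327, 0.0212]
orientation: [-0.013, 0.707, -0.013, -0.707]
wrist_force: [-4.4, 1.8, 10.9]
finger_gap: 0.0461
```

Run:
```python
from h import *
s=env.get_state();print(s['wrist_force'],s['ft_torque'],s['tcp_pos'])
shot('scene','s3')
im=cv2.imread('pics/s3.png')[130:230,170:290];cv2.imwrite('pics/c4.png',cv2.resize(im,None,fx=6,fy=6,interpolation=2))
```

```text
[-4.44194894  1.75165423 10.94254303] [ 0.55132856  0.85970258 -0.00929693] [ 0.52391786 -0.2326776   0.02120556]
```

View pics/c4.png

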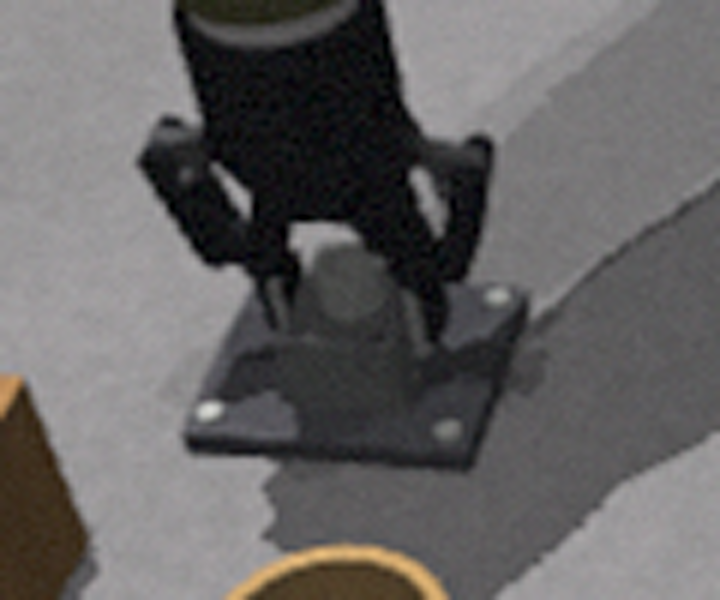

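The enlarged scene view shows the block flat on the plate with the bushing standing out of its top (crop about (345,270)). I'll unload the arm, open and rise.

>>> servo_tool(
  increments=[
    {"offset": [-0.08,0,0],"yaw": 0},
    {"offset": [-0.15,0,0],"yaw": 0},
    {"offset": [-0.15,0,0],"yaw": 0},
    {"offset": [-0.15,0,0],"yaw": 0},
    {"offset": [-0.15,0,0],"yaw": 0},
    {"offset": [-0.15,0,0],"yaw": 0},
    {"offset": [-0.15,0,0],"yaw": 0},
    {"offset": [-0.15,0,0],"yaw": 0},
  ],
)

```text
clock: 20.35
tcp_pos: [0.524, -0.2327, 0.0212]
orientation: [-0.013, 0.707, -0.013, -0.707]
wrist_force: [-1.8, 1.5, 3.6]
finger_gap: 0.0466
```

>>> servo_tool(
  increments=[
    {"offset": [0,0,0],"yaw": 0},
    {"offset": [0,0,0],"yaw": 0},
    {"offset": [0,0,0],"yaw": 0},
    {"offset": [0,0,0],"yaw": 0},
    {"offset": [0,0,0],"yaw": 0},
    {"offset": [0,0,0],"yaw": 0},
    {"offset": [0,0,0],"yaw": 0},
    {"offset": [0,0,0],"yaw": 0},
  ],
  claw=1,
  force=50,
)

```text
clock: 21.15
tcp_pos: [0.5239, -0.2327, 0.0211]
orientation: [-0.013, 0.707, -0.013, -0.707]
wrist_force: [-0.1, -0.2, -0.5]
finger_gap: 0.0854
```

>>> servo_tool(
  increments=[
    {"offset": [-1,0,0],"yaw": 0},
    {"offset": [-2,0,0],"yaw": 0},
    {"offset": [-4,0,0],"yaw": 0},
    {"offset": [-6,0,0],"yaw": 0},
    {"offset": [-8,0,0],"yaw": 0},
    {"offset": [-10,0,0],"yaw": 0},
    {"offset": [-10,0,0],"yaw": 0},
    {"offset": [-10,0,0],"yaw": 0},
  ],
)

```text
clock: 21.95
tcp_pos: [0.5244, -0.2329, 0.1221]
orientation: [-0.013, 0.708, -0.014, -0.706]
wrist_force: [0.5, -1.1, -0.3]
finger_gap: 0.0854
```

Run:
```python
from h import *
plan([.5245,-.2329,.052],87.5)
p,d,m=shot('wrist','w4')
```

```text
tcp [ 0.5244 -0.2329  0.1221] F [ 0.47 -1.08 -0.27] gap 0.0854 t 21.95 j6 2.62
R [[0.002, -0.037, -0.999], [-0.001, -0.999, 0.037], [-1.0, 0.001, -0.002]] heading y -92.13
offset [ 7.01 -0.01  0.  ] yaw 0.37 alt -179.6
```

View pics/w4.png

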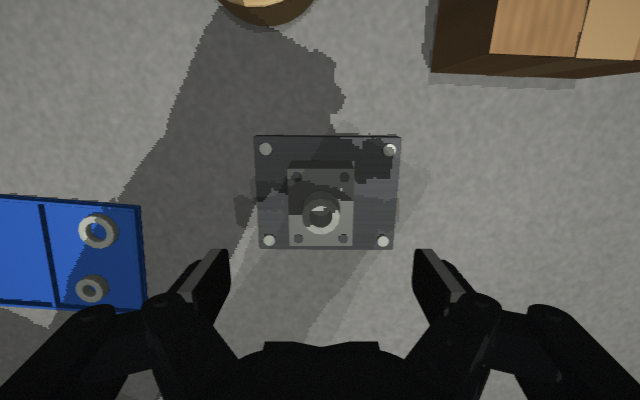

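The block sits squarely on the stand at about (320,210), with the bushing ring standing up at (321,212). Next I'll measure the heights and the centre.

Run:
```python
from h import *
z=np.load('pics/w4.npz'); P=cloud(z['d'],z)
Q=P[150:260,270:375].reshape(-1,3)
s=(Q[:,2]>.042)&(Q[:,2]<.053);print('block top',np.percentile(Q[s,2],[5,50,95]),cv2.minAreaRect((Q[s,:2]*1000).astype(np.float32)))
s=(Q[:,2]>.061)&(Q[:,2]<.07);R=Q[s];c,r=cv2.minEnclosingCircle((R[:,:2]*1000).astype(np.float32));print('bushing top',np.median(R[:,2]),c,r,s.sum())
```

```text
block top [0.04592817 0.04816575 0.0494441 ] ((524.2496948242188, -233.2089385986328), (48.03528594970703, 60.53864669799805), 87.86788940429688)
bushing top 0.06600534458363476 (524.5667724609375, -233.0366973876953) 12.952549934387207 762
```

>>> servo_tool(
  increments=[
    {"offset": [2,0,0],"yaw": 0},
    {"offset": [4,0,0],"yaw": 0},
    {"offset": [5,0,0],"yaw": 0},
    {"offset": [6,0,0],"yaw": 0},
    {"offset": [6.6,0,0],"yaw": 0},
    {"offset": [7,0,0],"yaw": 0},
    {"offset": [7.05,0,0],"yaw": 0},
    {"offset": [7.05,0,0],"yaw": 0},
  ],
)

```text
clock: 22.8
tcp_pos: [0.5242, -0.2328, 0.051]
orientation: [-0.013, 0.707, -0.013, -0.707]
wrist_force: [0.1, 0.2, 1.1]
finger_gap: 0.0855
```

Run:
```python
from h import *
plan([.5245,-.233,.0515],87.5)
```

```text
tcp [ 0.5242 -0.2328  0.051 ] F [0.06 0.19 1.07] gap 0.0855 t 22.8 j6 2.62
R [[0.001, -0.037, -0.999], [-0.0, -0.999, 0.037], [-1.0, 0.0, -0.001]] heading y -92.13
offset [-0.05  0.02 -0.03] yaw 0.37 alt -179.6
```

>>> servo_tool(
  increments=[
    {"offset": [-0.03,0.02,-0.03],"yaw": 0},
    {"offset": [-0.03,0.02,-0.03],"yaw": 0},
    {"offset": [-0.03,0.02,-0.03],"yaw": 0},
    {"offset": [-0.03,0.02,-0.03],"yaw": 0},
    {"offset": [-0.03,0.02,-0.03],"yaw": 0},
    {"offset": [-0.03,0.02,-0.03],"yaw": 0},
    {"offset": [-0.03,0.02,-0.03],"yaw": 0},
    {"offset": [-0.03,0.02,-0.03],"yaw": 0},
  ],
  claw=0,
  force=40,
)

```text
clock: 23.6
tcp_pos: [0.5244, -0.233, 0.0512]
orientation: [-0.013, 0.707, -0.013, -0.707]
wrist_force: [-0.8, 0.0, 4.0]
finger_gap: 0.0243
```

>>> servo_tool(
  increments=[
    {"offset": [-0.03,0,0],"yaw": 0},
    {"offset": [-0.06,0,0],"yaw": 0},
    {"offset": [-0.1,0,0],"yaw": 0},
    {"offset": [-0.15,0,0],"yaw": 0},
    {"offset": [-0.2,0,0],"yaw": 0},
    {"offset": [-0.25,0,0],"yaw": 0},
    {"offset": [-0.3,0,0],"yaw": 0},
    {"offset": [-0.3,0,0],"yaw": 0},
  ],
)

```text
clock: 24.4
tcp_pos: [0.5242, -0.2329, 0.054]
orientation: [-0.013, 0.707, -0.013, -0.707]
wrist_force: [-0.1, -0.1, -1.9]
finger_gap: 0.0243
```

Run:
```python
from h import *
s=env.get_state();print(s['wrist_force'],s['ft_torque'],s['tcp_pos'],s['finger_gap'])
```

```text
[-0.06236561 -0.13074273 -1.93300312] [ 0.03500241  0.0037603  -0.02907384] [ 0.52423259 -0.23289578  0.05395854] 0.02427663999319517
```

>>> servo_tool(
  increments=[
    {"offset": [-0.2,0,0],"yaw": 0},
    {"offset": [-0.5,0,0],"yaw": 0},
    {"offset": [-0.9,0,0],"yaw": 0},
    {"offset": [-1.3,0,0],"yaw": 0},
    {"offset": [-1.8,0,0],"yaw": 0},
    {"offset": [-2.3,0,0],"yaw": 0},
    {"offset": [-2.8,0,0],"yaw": 0},
    {"offset": [-3,0,0],"yaw": 0},
  ],
)

```text
clock: 25.2
tcp_pos: [0.5246, -0.2331, 0.0847]
orientation: [-0.013, 0.707, -0.013, -0.707]
wrist_force: [0.4, 0.5, -0.6]
finger_gap: 0.0242
```

Run:
```python
from h import *
s=env.get_state();print(s['wrist_force'],s['finger_gap'])
shot('scene','s5');p,d,m=shot('wrist','w5')
im=cv2.imread('pics/s5.png')[110:230,170:290];cv2.imwrite('pics/c5.png',cv2.resize(im,None,fx=4.5,fy=4.5,interpolation=2))
z=np.load('pics/top0.npz');P=cloud(z['d'],z)
plan([.480,.0612,.115],82.9)
```

```text
[ 0.40404318  0.4967005  -0.55436835] 0.02423730112051857
tcp [ 0.5245 -0.233   0.0844] F [-0.07  0.62 -1.25] gap 0.0241 t 25.3 j6 2.62
R [[0.001, -0.037, -0.999], [-0.001, -0.999, 0.037], [-1.0, 0.001, -0.001]] heading y -92.13
offset [ -3.08 -29.24   5.54] yaw 4.97 alt -175.0
```

View pics/c5.png

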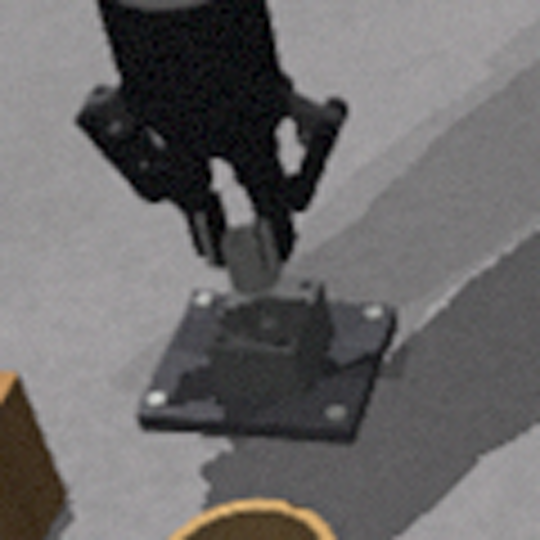

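View pics/w5.png

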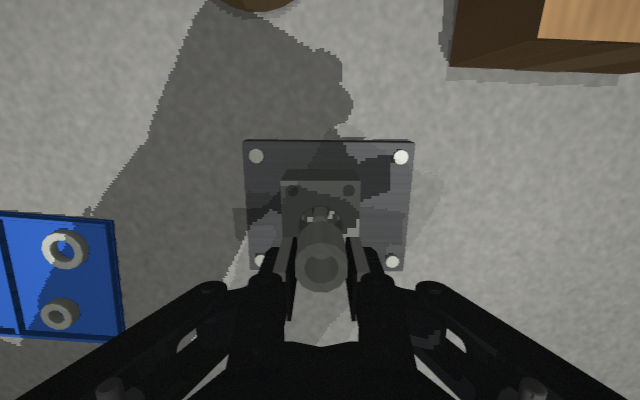

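>>> servo_tool(
  increments=[
    {"offset": [-1,0,0],"yaw": 0},
    {"offset": [-1.5,-3,0.6],"yaw": 1},
    {"offset": [-1.5,-7,1.4],"yaw": 2},
    {"offset": [-1.5,-11,2.2],"yaw": 3},
    {"offset": [-1.5,-15,3],"yaw": 4},
    {"offset": [-1.5,-18,3.6],"yaw": 5},
    {"offset": [-1.5,-20,4],"yaw": 5},
    {"offset": [-1.5,-20,4],"yaw": 5},
  ],
)

```text
clock: 26.1
tcp_pos: [0.4908, -0.0291, 0.0994]
orientation: [0.043, -0.706, 0.043, 0.706]
wrist_force: [0.2, -0.6, -0.5]
finger_gap: 0.0242
```

Run:
```python
from h import *
p,d,m=shot('wrist','w6')
plan([.480,.0612,.10],82.9)
```

```text
tcp [ 0.4916 -0.0305  0.0994] F [ 0.56 -0.81 -0.43] gap 0.0244 t 26.15 j6 3.04
R [[0.0, -0.122, -0.993], [-0.0, -0.993, 0.122], [-1.0, 0.0, -0.0]] heading y -96.99
offset [-0.06 -8.96  2.26] yaw 0.11 alt -179.9
```

View pics/w6.png

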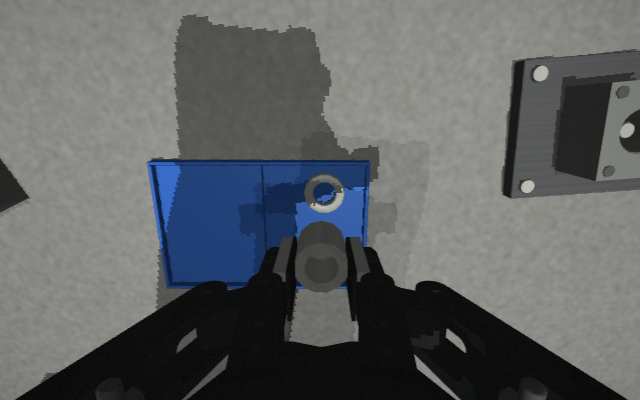

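The tray's empty half, at about (210,220), is clear. Joint 6 is near its limit, and the bushing is round, so I'll yaw back by 25° while moving across.

>>> servo_tool(
  increments=[
    {"offset": [0,0,0],"yaw": -5},
    {"offset": [0,-1,0.2],"yaw": -10},
    {"offset": [0,-3,0.7],"yaw": -15},
    {"offset": [0,-5,1.2],"yaw": -20},
    {"offset": [0,-7,1.7],"yaw": -25},
    {"offset": [0,-8.6,2.2],"yaw": -25},
    {"offset": [0,-8.9,2.3],"yaw": -25},
    {"offset": [0,-8.9,2.3],"yaw": -25},
  ],
)

```text
clock: 26.95
tcp_pos: [0.4804, 0.0591, 0.0991]
orientation: [0.11, 0.699, 0.109, -0.698]
wrist_force: [0.8, 0.5, -0.1]
finger_gap: 0.0241
```

Run:
```python
from h import *
p,d,m=shot('wrist','w7')
plan([.480,.0612,.0165],-97+25)
P=cloud(d,m);s=(p[...,2].astype(int)>p[...,0].astype(int)+40)&(abs(P[...,2])<.02)&(P[...,0]<.6)
r=cv2.minAreaRect((P[s][:,:2]*1000).astype(np.float32));print(r)
```

```text
tcp [0.4805 0.0588 0.0991] F [-0.3  -0.34 -0.21] gap 0.0243 t 27.0 j6 2.79
R [[0.001, 0.306, -0.952], [-0.001, -0.952, -0.306], [-1.0, 0.001, -0.0]] heading y -72.17
offset [ 8.25 -0.25 -0.03] yaw -0.17 alt 179.8
((473.254638671875, 16.7904052734375), (176.70986938476562, 109.78822326660156), 82.96379089355469)
```

View pics/w7.png

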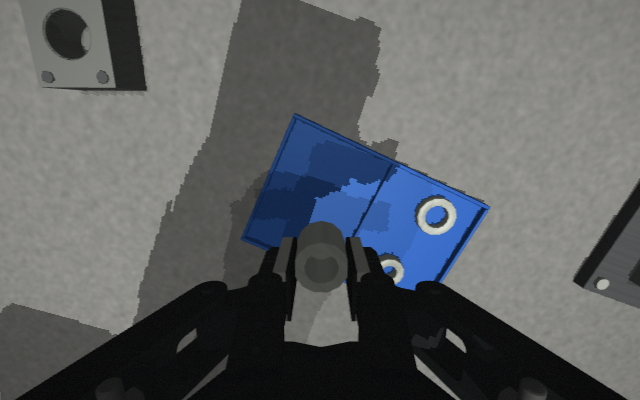

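>>> servo_tool(
  increments=[
    {"offset": [1,-0.2,0],"yaw": 0},
    {"offset": [2.5,-0.2,0],"yaw": 0},
    {"offset": [4,-0.2,0],"yaw": 0},
    {"offset": [5.5,-0.2,0],"yaw": 0},
    {"offset": [6.5,-0.2,0],"yaw": 0},
    {"offset": [7.2,-0.2,0],"yaw": 0},
    {"offset": [7.6,-0.2,0],"yaw": 0},
    {"offset": [7.6,-0.2,0],"yaw": 0},
  ],
)

```text
clock: 27.8
tcp_pos: [0.4792, 0.0614, 0.0225]
orientation: [-0.11, -0.698, -0.11, 0.699]
wrist_force: [-0.2, -0.2, -0.6]
finger_gap: 0.0242
```

>>> servo_tool(
  increments=[
    {"offset": [0.05,0,0],"yaw": 0},
    {"offset": [0.1,0,0],"yaw": 0},
    {"offset": [0.15,0,0],"yaw": 0},
    {"offset": [0.2,0,0],"yaw": 0},
    {"offset": [0.25,0,0],"yaw": 0},
    {"offset": [0.3,0,0],"yaw": 0},
    {"offset": [0.35,0,0],"yaw": 0},
    {"offset": [0.35,0,0],"yaw": 0},
  ],
)

```text
clock: 28.6
tcp_pos: [0.4792, 0.0616, 0.0193]
orientation: [-0.11, -0.698, -0.11, 0.699]
wrist_force: [0.5, -0.4, -0.1]
finger_gap: 0.0244
```

>>> servo_tool(
  increments=[
    {"offset": [0.03,0,0],"yaw": 0},
    {"offset": [0.06,0,0],"yaw": 0},
    {"offset": [0.1,0,0],"yaw": 0},
    {"offset": [0.14,0,0],"yaw": 0},
    {"offset": [0.18,0,0],"yaw": 0},
    {"offset": [0.22,0,0],"yaw": 0},
    {"offset": [0.25,0,0],"yaw": 0},
    {"offset": [0.25,0,0],"yaw": 0},
  ],
)

```text
clock: 29.4
tcp_pos: [0.4792, 0.0616, 0.0168]
orientation: [-0.11, -0.698, -0.11, 0.699]
wrist_force: [-0.4, -0.8, -0.9]
finger_gap: 0.0244
```

>>> servo_tool(
  increments=[
    {"offset": [0.02,0,0],"yaw": 0},
    {"offset": [0.04,0,0],"yaw": 0},
    {"offset": [0.06,0,0],"yaw": 0},
    {"offset": [0.08,0,0],"yaw": 0},
    {"offset": [0.1,0,0],"yaw": 0},
    {"offset": [0.1,0,0],"yaw": 0},
    {"offset": [0.1,0,0],"yaw": 0},
    {"offset": [0.1,0,0],"yaw": 0},
  ],
)

```text
clock: 30.2
tcp_pos: [0.4794, 0.0616, 0.0163]
orientation: [0.11, 0.699, 0.11, -0.698]
wrist_force: [-1.8, 0.2, 5.3]
finger_gap: 0.0243
```

>>> servo_tool(
  increments=[
    {"offset": [-0.03,0,0],"yaw": 0},
    {"offset": [-0.05,0,0],"yaw": 0},
    {"offset": [-0.05,0,0],"yaw": 0},
    {"offset": [-0.05,0,0],"yaw": 0},
    {"offset": [-0.05,0,0],"yaw": 0},
    {"offset": [-0.05,0,0],"yaw": 0},
    {"offset": [-0.05,0,0],"yaw": 0},
    {"offset": [-0.05,0,0],"yaw": 0},
  ],
)

```text
clock: 31.0
tcp_pos: [0.4794, 0.0616, 0.0164]
orientation: [0.11, 0.699, 0.11, -0.699]
wrist_force: [0.3, -0.5, 1.5]
finger_gap: 0.0245
```

>>> servo_tool(
  increments=[
    {"offset": [0,0,0],"yaw": 0},
    {"offset": [0,0,0],"yaw": 0},
    {"offset": [0,0,0],"yaw": 0},
    {"offset": [0,0,0],"yaw": 0},
    {"offset": [0,0,0],"yaw": 0},
    {"offset": [0,0,0],"yaw": 0},
    {"offset": [0,0,0],"yaw": 0},
    {"offset": [0,0,0],"yaw": 0},
  ],
  claw=0.55,
)

```text
clock: 31.8
tcp_pos: [0.4793, 0.0616, 0.0164]
orientation: [-0.11, -0.699, -0.11, 0.699]
wrist_force: [0.2, -0.3, -0.5]
finger_gap: 0.047
```

>>> servo_tool(
  increments=[
    {"offset": [-0.5,0,0],"yaw": 0},
    {"offset": [-1.2,0,0],"yaw": 0},
    {"offset": [-2.5,0,0],"yaw": 0},
    {"offset": [-4,0,0],"yaw": 0},
    {"offset": [-6,0,0],"yaw": 0},
    {"offset": [-8,0,0],"yaw": 0},
    {"offset": [-10,0,0],"yaw": 0},
    {"offset": [-12,0,0],"yaw": 0},
  ],
)

```text
clock: 32.6
tcp_pos: [0.4793, 0.0616, 0.138]
orientation: [0.11, 0.699, 0.11, -0.698]
wrist_force: [0.2, 0.1, 0.2]
finger_gap: 0.0471
```

>>> servo_tool(
  increments=[
    {"offset": [-1,0,1],"yaw": 0},
    {"offset": [-2,0,2],"yaw": 0},
    {"offset": [-2,0,3],"yaw": 0},
    {"offset": [-2,0,3],"yaw": 0},
    {"offset": [-2,0,3],"yaw": 0},
    {"offset": [-2,0,3],"yaw": 0},
    {"offset": [-2,0,3],"yaw": 0},
    {"offset": [-2,0,3],"yaw": 0},
  ],
)

```text
clock: 33.4
tcp_pos: [0.4508, 0.0524, 0.156]
orientation: [-0.11, -0.698, -0.11, 0.699]
wrist_force: [0.5, 0.1, 0.3]
finger_gap: 0.047
```

Run:
```python
from h import *
print(env.get_state()['tcp_pos'],env.get_state()['finger_gap'])
p,d,m=shot('wrist','w8'); P=cloud(d,m)
Q=P.reshape(-1,3); s=(Q[:,2]>.025)&(Q[:,2]<.037)&(abs(Q[:,0]-.48)<.03)&(abs(Q[:,1]-.061)<.03)
c,r=cv2.minEnclosingCircle((Q[s,:2]*1000).astype(np.float32));print(s.sum(),np.median(Q[s,2]),c,r)
shot('scene','s8')
```

```text
[0.45082653 0.05241714 0.15601846] 0.046978870664954535
454 0.03113432614815842 (478.9511413574219, 61.12139892578125) 13.104497909545898
```

View pics/w8.png

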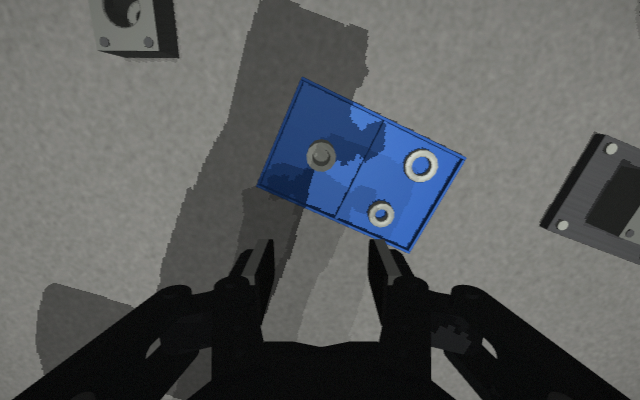

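View pics/s8.png

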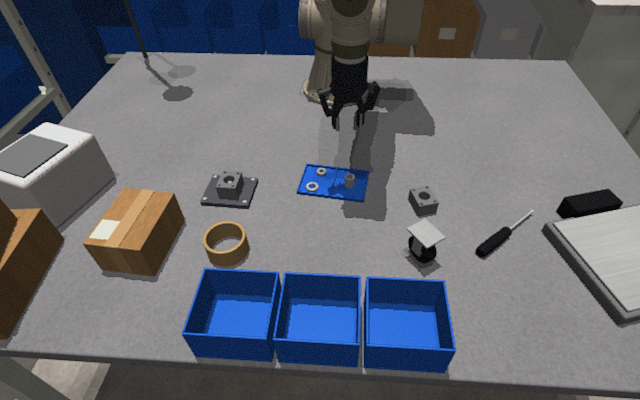

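The wrist view shows the bushing standing at (321,156) in the empty half, with both collars in the other half. In the scene view the block is on the stand at (230,185). I'll check its height once more and hand in.

Run:
```python
from h import *
z=np.load('pics/s8.npz');P=cloud(z['d'],z);Q=P[165:205,210:250].reshape(-1,3)
s=(Q[:,2]>.042)&(Q[:,2]<.055);print(np.median(Q[s,2]),cv2.minAreaRect((Q[s,:2]*1000).astype(np.float32)))
print(env.hand_in())
```

```text
0.04725886876990004 ((524.2129516601562, -232.19985961914062), (49.3197021484375, 63.570343017578125), 87.877685546875)
the job is handed in; nothing more can be done
None
```

The job is done and handed in at about 33.5 s: the bushing stands upright in the empty half of the tray, and the block is sitting on the stand.

- **Finding the hole:** I gripped the bearing block across its 48 mm sides and lowered it over the pin in sub-millimetre steps. At first contact the pin pushed sideways with about 2 N. I shifted the block roughly 0.5 mm in that direction and the pin went into the hole.
- **Pressing:** Pushing the bushing past the clips showed about 11 N. The block stopped on the plate, where I held it with about 15 N. Both are readings at the end of each move, and the highest was well under the 50 N limit.
- **Moving the bushing:** I gripped the bushing's exposed 18 mm, lifted it out, and set it down in the tray with about 5 N of contact.

**Last checks:**
- **Bushing:** its top is at 31 mm, as expected for standing on the tray floor. It is at (0.479, 0.061), within about 1 mm of the middle of that half.
- **Block:** its top reads 47.3 mm from the scene camera and 48.2 mm from the earlier wrist view, against 48 mm if fully seated. I put the difference down to camera noise.
- **Everything else:** both collars looked unmoved in the last pictures, as did the spare block and the other objects. I checked these by eye only. The gripper was clear of everything.

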